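Load the V jig and re-index its ratchet clamp lever

ROBOT

A 6-joint arm with a two-finger parallel gripper is mounted at the origin on the work surface. World frame = base frame: x ahead of the robot, y to its left, z up, the work surface at z = 0. Lengths are in m, angles in rad, forces in N, time in s.
With the tool pointing down it reaches from about 0.275 to 0.825 m from the base axis. Payload 4.9 kg.
Tool frame: the origin (TCP) lies midway between the tips of the shut fingers; the grasp point (between the pads) lies 19 mm behind it (bot.grip_depth is the distance from the TCP to the grasp point, in m); y points along the fingers, x is the direction in which the jaws open and shut, and the axes are right-handed (so a half turn about y gives the same grasp; the last joint's range is limited). The gripper opens to 85 mm and grips with 20 to 120 N. Pads are 22 mm wide; open, the fingers measure 114 mm over their backs; the gripper's body (76 mm by 85 mm) begins 54 mm behind the grasp point. The pads swing forward as they close: fully open they stand 13 mm farther back than shut.
Start: joints at [1.064, 0.326, -0.193, 1.052, 0, 1.437], TCP at [0.2, 0.512, 0.231] pointing down, gripper open.
Joint ranges: [-2.65, 2.65], [-0.97, 1.79], [-1.3, 1.35], [-1.93, 2.1], [-1.47, 1.37], [-3.14, 3.14]. Speed limits (rad/s): [2.57, 2.57, 3.14, 3.14, 3.14, 3.14].

INTERFACE

Orientations are given as a unit quaternion [w, x, y, z].
In Python, from cell import bot gives the robot as it stands. Calls block until the motion is done:
- bot.move_pose(position, orientation): joint-space move of the TCP to a pose.
- bot.move_linear(position, speed=0.15, rotation=None, until_force=None): straight line of the TCP; rotation=None keeps the orientation; speed is the mean speed in m/s. With until_force (N) it stops when the force on the tool has changed by that much, and returns True; else False.
- bot.goto_joints(angles): joint-space move.
- bot.set_gripper(opening, grasp_force=None): opening from 0.0 (shut) to 1.0 (fully open); grasp_force is the grip in N (None keeps the last); returns when the fingers have stopped.
- bot.wait(seconds).
- bot.solve_ik(position, orientation): joint angles nearest the present ones, or None.
- bot.camera(name): name is "scene" or "top" or "wrist"; returns the picture (400x640x3 uint8, red, green, blue); there is no depth.
- bot.calibration(name): a dict with "mtx" (3x3 intrinsics, pixels), "extrinsics" (4x4, takes a point from world to camera coordinates); the wrist camera has in their place "hand_eye" (4x4, takes a point from camera to tool coordinates, whose origin is the TCP and whose axes are the tool frame's). Camera axes: x right, y down, z forward; pixel columns grow to the right and rows downward; lengths in m; the calibration is good to about 2 mm. A picture is of the moment at which its call begins: read the wrist's pose just before it. calibration takes no time and is no camera call.
A pose or a line that the arm cannot do raises bot.PlanningError and nothing moves.
- bot.close_job(): hands the job in, once; it reports no verdict.
Trained networks look in the newest picture that a camera, given by its name, has taken for a name from the list of things; names that differ only in an ending like _2 or _b are one class to them, and where a whole thing is asked for, a point or a joint stands for the part that bears it (a point fixed in the world has none). Each returns a list of dicts, best first, with "confidence" (0 to 1); they miss things now and then, are a little off and sometimes report something else, mostly with a low value. They report only what shows in the picture. A call takes as long as a camera call. They do not tell look-alikes from the thing itself.
- bot.search_frame(camera, thing): "bbox" ([left, top, width, height] in pixels, round what is visible of it).
Readings, each from a call of its own:
- bot.read_clock(): time.
- bot.read_joint_positions(): joint angles.
- bot.read_joint_vel(): joint speeds.
- bot.read_joint_efforts(): joint torques, N m.
- bot.read_position(): TCP position.
- bot.read_tool_rot(): TCP orientation.
- bot.read_ft_force(): force on the tool from outside, world axes, zero at the start.
- bot.read_moment(): the same for the moment, N m.
- bot.read_gripper_width(): opening from 0.0 (shut) to 1.0 (fully open).
Only numpy, scipy, OpenCV 4.12 (cv2) and the standard library are available. Lean on these libraries where they do the work, as an engineer would, in place of code of your own. Each camera call takes 0.05 s, during which the arm holds its last target.

TASK

Lay the loose aluminium angle into the V of the steel jig with its legs flat on the V's legs, and slide it along under the clamp until its end meets the end plate. Then clamp it firmly: the lever is almost at its stop post, so lift it off its teeth, swing it back anticlockwise (seen from above) by two notches or more, let it drop in again and turn it clockwise until the pad bears down hard on the angle. Let go, leave the lever down in its teeth, and do not knock the other things on the bench about.

Things in the scene. Friction and masses are not known exactly. Their poses are not given: they have to be found in the camera images.
- angle_leg (a point): Loose aluminium angle (L section), legs 60 mm wide, 8 mm thick, 200 mm long, 0.4 to 0.65 kg; starts left of the jig, one leg flat on the table, the other upright on the robot's side. Point: centre of the upright leg (30 mm above the corner edge). z up the upright leg, x along the flat leg, y along its length, same way as the V's y within 0.7 rad. Pinch the upright leg across its 8 mm.
- angle_corner (a point): The same angle: middle of its outer corner edge, where the outer faces of both legs meet; same axes as angle_leg.
- angle: The whole loose angle; origin and axes as angle_corner.
- cradle_home (a point): Where angle_corner must finally lie, axes as the angle's: on the bottom line of the jig's steel V, 45 mm above the table. z points up along the V's near leg, which leans 35 degrees from vertical towards the robot and is only 22 mm high; x up along the far leg (45 mm wide), rising away from the robot; y along the V, away from the clamp. The V reaches from y = -106 to +85 mm.
- end_plate (a point): Middle of the face of the plate that closes the V under the clamp (36 mm high), 100 mm from cradle_home towards -y: the angle's end must meet it.
- bridge (a point): Underside of the clamp's bridge, on the clamp axis, 115 mm above the table. The bridge is 30 mm wide along the V and crosses above it. The pad below it leaves only 2 to 5 mm over a nested angle, so the angle cannot be lowered beneath it: lay it in the V 40 to 60 mm further along +y, nested, then slide it towards -y to the end plate.
- clamp_axis (a point): Point on the vertical axis of the clamp spindle, 150 mm above the table. Axes of the jig: z up, y along the V away from the clamp, x away from the robot. Lies above the V, 80 mm from cradle_home towards -y. On this axis: the lever's hub, 53 mm across, and a stud with a nut up to 209 mm above the table.
- lever_grip (a point): Centre of the upright black handle on the clamp lever's end, 105 mm from the clamp axis, 206 mm above the table: a cylinder 20 mm thick with 46 mm free length, and a cap 28 mm wide and 8 mm thick on top. The point is 25 mm above the lever's arm (16 mm wide). Turning it clockwise about the axis, seen from above, tightens (about 5 N at the handle).
- stop_post (a point): Top of the post, 10 mm thick, 200 mm above the table, that blocks the lever's arm 42 mm from the clamp axis on the robot's side. At the start the lever has only 0.15 to 0.35 rad left before it meets the post.
- lever_lift (a joint): How far the lever is lifted off its teeth, m: 0 down and engaged, clear of the teeth from 0.008, at most 0.016. A spring pulls it down (5 N at 0, 9 N at the top, plus 2 N of weight).
- lever_swing (a joint): Angle of the lever on the spindle, rad: 0 at the start, grows as it is swung back anticlockwise. Notches every 0.524 rad (12 teeth), play about 0.06 rad either way. Down, it turns the spindle; lifted, it swings freely and the spindle stays. If it rests on a tooth, it drops in when it is turned a little.
- clamp_screw (a joint): Turn of the clamp spindle, rad: starts at 0 to 0.2, grows clockwise (tightening), at most 1.6; stays where it is left. It lowers the pad 10 mm per rad; the pad meets a nested angle at about 0.6 and from there is pressed by a spring of 2.5 N/mm (25 N per rad). Firm from about 0.9; 1.0 to 1.3 is good.
- pad: Round-nosed pad, 18 mm across, on the clamp's vertical stem under the bridge; origin at the centre of its round nose; goes down into the corner of the angle.
- hammer: Bystander: hand hammer 280 mm long lying at the left; leave it alone.
- flat_bar: Bystander: flat steel offcut 120 x 30 x 6 mm lying near the robot; leave it alone.
- pipe_collar: Bystander: short steel pipe, 60 mm across, 30 mm high, far side, left of the jig; leave it alone.
- square_stub: Bystander: square steel stub 70 x 25 x 25 mm near the robot; leave it alone.
- rivet_jar: Bystander: jar 60 mm across, 80 mm high, right of the jig; leave it alone.
- rivet_tray: Bystander: steel tray 110 x 80 x 30 mm, to the right; leave it alone.
Things that resemble listed ones, but are neither listed nor needed, are in the scene too. What is shaped like the angle but green or pink is not meant.

How it is judged:
On the way, in this order (a step that is already met when the one before it is completed fails the run):
1. the angle lies nested in the V, home against the end plate, with the clamp still open (x of angle_corner in the frame of cradle_home between -0.004 and 0.004 m and z of angle_corner in the frame of cradle_home between -0.004 and 0.004 m and y of angle_corner in the frame of cradle_home between -0.007 and 0.007 m and angle between the z axis of angle_corner and the z axis of cradle_home, either way round below 0.09 rad and angle between the y axis of angle_corner and the y axis of cradle_home, either way round below 0.06 rad and value of joint clamp_screw below 0.45 rad), for 0.2 s.
2. the lever has been lifted and swung back, and is down in its teeth again (value of joint lever_swing above 0.4 rad and value of joint lever_lift below 0.004 m), for 0.1 s.
At the end, for the whole second after the job is handed in: The angle rests in the V: corner within 4 mm of the V's bottom line, within 7 mm of home along it, legs parallel within 5 degrees, length within 3.5; spindle beyond 0.85 rad, the pad presses the angle with over 4 N, the lever is down in its teeth (lift under 4 mm) (x of angle_corner in the frame of cradle_home between -0.004 and 0.004 m and z of angle_corner in the frame of cradle_home between -0.004 and 0.004 m and y of angle_corner in the frame of cradle_home between -0.007 and 0.007 m and angle between the z axis of angle_corner and the z axis of cradle_home, either way round below 0.09 rad and angle between the y axis of angle_corner and the y axis of cradle_home, either way round below 0.06 rad and value of joint clamp_screw above 0.85 rad and contact force between pad and angle above 4 N and value of joint lever_lift below 0.004 m and linear speed of angle below 0.02 m/s); the robot touches nothing.
It fails at once if a bystander (hammer, offcut, collar, stub, jar, tray) is knocked away by more than 40 mm (distance of any of hammer, flat_bar, pipe_collar, square_stub, rivet_jar, rivet_tray from where it was at the start of the episode above 0.04 m).
It also fails if it takes over 67 s, if anything falls off the work surface, if the arm or the gripper's body presses on something with over 40 N, if the wrist force passes 120 N, or if a joint passes its speed limit or range.

## Working session

There is one attempt and no reset: what is moved stays moved. The work goes in short steps, each a Python script; the robot and the scene stay as the last script left them, time stands still between calls to the robot, and variables do not carry over. Pictures are saved under pics/ and viewed, and the job is handed in when it is done.

```bash
ls; mkdir -p pics; python3 - <<'E'
from cell import bot
import cv2
for c in ["scene","top","wrist"]:
    im=bot.camera(c); cv2.imwrite(f"pics/{c}0.png",im[:,:,::-1]); d=bot.calibration(c); print(c,{k:(v.round(4).tolist() if hasattr(v,'round') else v) for k,v in d.items()})
for n in ["angle","angle_leg","angle_corner","clamp_axis","lever_grip","stop_post","end_plate","cradle_home","bridge"]:
    print(n,[(r['bbox'],r['confidence']) for r in bot.search_frame("top",n)][:3])
print(bot.read_clock(),bot.read_tool_rot(),bot.read_position(),bot.grip_depth)
E
```

```text
pics
scene {'mtx': [[405.9916, 0.0, 318.6332], [0.0, 405.9916, 195.4936], [0.0, 0.0, 1.0]], 'extrinsics': [[0.802, 0.5972, -0.0132, -0.4333], [0.5091, -0.6949, -0.5079, -0.1754], [-0.3125, 0.4006, -0.8613, 1.2894], [0.0, 0.0, 0.0, 1.0]]}
top {'mtx': [[386.2282, 0.0, 320.6265], [0.0, 386.2282, 199.651], [0.0, 0.0, 1.0]], 'extrinsics': [[-0.01, -0.9995, -0.0304, 0.0621], [-0.9857, 0.015, -0.168, 0.5529], [0.1683, 0.0283, -0.9853, 1.0652], [0.0, 0.0, 0.0, 1.0]]}
wrist {'mtx': [[360.7828, 0.0, 322.0426], [0.0, 360.7828, 197.5897], [0.0, 0.0, 1.0]], 'hand_eye': [[1.0, -0.0, 0.0003, -0.0005], [-0.0003, -0.2589, 0.9659, -0.1429], [0.0001, -0.9659, -0.2589, 0.0655], [0.0, 0.0, 0.0, 1.0]]}
angle [([382.1, 256.7, 70.9, 53.9], 0.9), ([203.3, 261.3, 71.8, 51.1], 0.86)]
angle_leg [([224.4, 209.9, 69.8, 27.9], 0.87), ([383.6, 255.4, 73.4, 55.2], 0.82), ([204.4, 259.6, 69.4, 51.4], 0.63)]
angle_corner [([205.1, 259.1, 67.3, 52.5], 0.84), ([382.1, 259.6, 71.5, 50.3], 0.84), ([223.2, 213.0, 71.5, 27.6], 0.75)]
clamp_axis [([315.6, 142.3, 99.6, 74.6], 0.97)]
lever_grip [([366.9, 176.9, 43.3, 35.1], 0.62)]
stop_post [([313.9, 142.1, 100.5, 68.1], 0.81)]
end_plate [([315.2, 170.3, 70.1, 19.7], 0.92), ([366.9, 166.2, 41.2, 43.9], 0.68)]
cradle_home [([317.9, 172.3, 70.2, 20.0], 0.67)]
bridge [([314.0, 142.0, 98.1, 72.3], 0.65)]
0.6 [-0.58399107  0.58399991  0.39869861 -0.39867023] [0.20032827 0.51224359 0.23130121] 0.0187
```

View pics/top0.png

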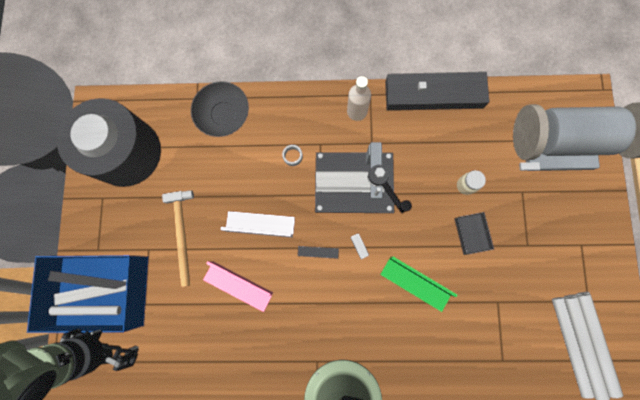

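View pics/scene0.png

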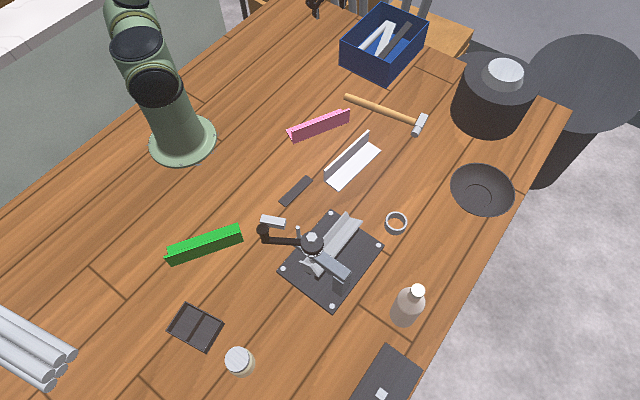

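View pics/wrist0.png

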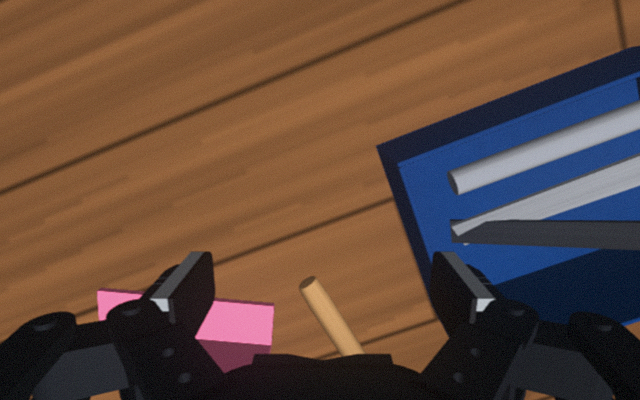

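```bash
python3 - <<'E'
import cv2
im=cv2.imread('pics/top0.png')
c=im[120:320,190:470]; cv2.imwrite('pics/topz.png',cv2.resize(c,None,fx=2.85,fy=2.85,interpolation=cv2.INTER_CUBIC))
E
```

```text
(no output)
```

View pics/topz.png

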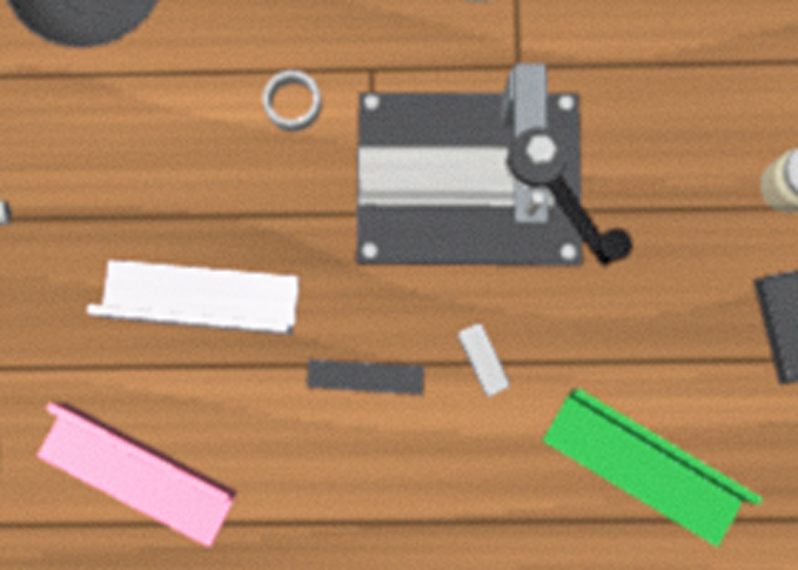

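```bash
cat > h.py <<'E'
import numpy as np, cv2
from cell import bot
from scipy.spatial.transform import Rotation as Ro
def rot(): 
    q=np.array(bot.read_tool_rot()); return Ro.from_quat(q[[1,2,3,0]]).as_matrix()
def quat(R):
    q=Ro.from_matrix(R).as_quat(); return [float(v) for v in q[[3,0,1,2]]]
def Rdown(xdir_angle, tilt=None):
    # tool y=down, tool x = horizontal dir at angle
    x=np.array([np.cos(xdir_angle),np.sin(xdir_angle),0]); y=np.array([0,0,-1.]); return np.c_[x,y,np.cross(x,y)]
def fixed(c):
    d=bot.calibration(c); return np.array(d['mtx']),np.array(d['extrinsics'])
def wristcam(pos,R):
    d=bot.calibration('wrist'); T=np.eye(4);T[:3,:3]=R;T[:3,3]=pos
    return np.array(d['mtx']),np.linalg.inv(T@np.array(d['hand_eye']))
def ray(uv,K,E,z):
    d=E[:3,:3].T@np.linalg.inv(K)@np.array([uv[0],uv[1],1.]); c=-E[:3,:3].T@E[:3,3]
    return c+d*(z-c[2])/d[2]
def proj(p,K,E):
    q=K@(E[:3,:3]@np.asarray(p)+E[:3,3]); return q[:2]/q[2]
def tri(obs):
    # obs: list of (uv,K,E)
    A=[]
    for uv,K,E in obs:
        P=K@E[:3]; A+= [uv[0]*P[2]-P[0],uv[1]*P[2]-P[1]]
    return (lambda X:X[:3]/X[3])(np.linalg.svd(np.array(A))[2][-1])
E
python3 - <<'E'
from h import *
K,E=fixed('top')
z=lambda u,v:(u/2.85+190,v/2.85+120)
for n,uv,h in [("flatTL",(108,262),.008),("flatTR",(298,278),.008),("upL",(88,309),.06),("upR",(293,328),.06),("bolt1",(371,102),.01),("bolt2",(566,102),.01),("bolt3",(370,250),.01),("bolt4",(568,251),.01),("nut",(540,150),.209),("handle",(617,244),.235)]:
    print(n,ray(z(*uv),K,E,h).round(4))
print(rot().round(3))
E
```

```text
flatTL [0.5274 0.3342 0.008 ]
flatTR [0.5077 0.1342 0.008 ]
upL [0.4731 0.3386 0.06  ]
upR [0.4517 0.134  0.06  ]
bolt1 [0.6953 0.0562 0.01  ]
bolt2 [ 0.6914 -0.1507  0.01  ]
bolt3 [0.5358 0.0588 0.01  ]
bolt4 [ 0.5318 -0.1465  0.01  ]
nut [ 0.5917 -0.096   0.209 ]
handle [ 0.5042 -0.1535  0.235 ]
[[ 0.364  0.    -0.931]
 [ 0.931  0.     0.364]
 [ 0.    -1.    -0.   ]]
```

```bash
python3 - <<'E'
from h import *
for phi in (-0.1,np.pi-0.1):
    print(bot.solve_ik([0.46,0.24,0.25],quat(Rdown(phi))), bot.solve_ik([0.55,-0.05,0.28],quat(Rdown(phi))))
# tilted place pose
th=-0.019
c,s=np.cos(th),np.sin(th)
J=np.array([[c,-s,0],[s,c,0],[0,0,1]])
a=np.radians(35)
zc=J@[-np.sin(a),0,np.cos(a)]; xc=J@[np.cos(a),0,np.sin(a)]; yc=J[:,1]
for sg in (1,-1):
    R=np.c_[sg*xc,-zc,np.cross(sg*xc,-zc)]
    p=np.array([0.593,0.05,0.045])+zc*0.03
    print('place',bot.solve_ik(p.tolist(),quat(R)),bot.solve_ik((p-yc*.06).tolist(),quat(R)),bot.solve_ik((p+zc*.1).tolist(),quat(R)))
ax=np.array([0.5917,-0.096]); a0=np.arctan2(-.0575,-.0875)
for off in (0,np.pi/2,np.pi,-np.pi/2):
  for k in np.linspace(0,1.2,4):
    h=ax+.105*np.array([np.cos(a0+k),np.sin(a0+k)])
    q=bot.solve_ik([h[0],h[1],.19],quat(Rdown(a0+k+off)))
    print(round(off,2),round(k,2),None if q is None else np.round(q,2))
E
```

```text
[ 0.3385536   0.25632523 -0.24045592  1.07401518  0.          2.00934993] [-0.22432618  0.30356791 -0.09879227  1.16843615  0.          1.44647015]
[ 0.3385536   0.25632523 -0.24045592  1.07401518  0.         -1.13224272] [-0.22432618  0.30356791 -0.09879227  1.16843615  0.         -1.69512251]
place [-0.04988855  0.34271809 -0.99993707 -0.38249991  0.01771506  1.54549126] [-0.20063553  0.3368689  -1.00891821 -0.37808494  0.10379623  1.42147097] [-0.05508337  0.04918236 -1.03534072 -0.12428609  0.02069355  1.54123434]
place [-0.04988855  0.34271809 -0.99993707 -0.38249991  0.01771506 -1.5961014 ] [-0.20063553  0.3368689  -1.00891821 -0.37808494  0.10379623 -1.72012169] [-0.05508337  0.04918236 -1.03534072 -0.12428609  0.02069355 -1.60035831]
0 0.0 [-0.44  0.32 -0.32  0.94  0.   -2.59]
0 0.4 [-0.46  0.38 -0.22  0.97  0.   -3.01]
0 0.8 [-0.46  0.46 -0.1   1.01  0.    2.87]
0 1.2 [-0.43  0.53  0.02  1.06  0.    2.5 ]
1.57 0.0 [-0.44  0.32 -0.32  0.94  0.    2.12]
1.57 0.4 [-0.46  0.38 -0.22  0.97  0.    1.7 ]
1.57 0.8 [-0.46  0.46 -0.1   1.01  0.    1.3 ]
1.57 1.2 [-0.43  0.53  0.02  1.06  0.    0.93]
3.14 0.0 [-0.44  0.32 -0.32  0.94  0.    0.55]
3.14 0.4 [-0.46  0.38 -0.22  0.97  0.    0.13]
3.14 0.8 [-0.46  0.46 -0.1   1.01  0.   -0.27]
3.14 1.2 [-0.43  0.53  0.02  1.06  0.   -0.64]
-1.57 0.0 [-0.44  0.32 -0.32  0.94  0.   -1.02]
-1.57 0.4 [-0.46  0.38 -0.22  0.97  0.   -1.44]
-1.57 0.8 [-0.46  0.46 -0.1   1.01  0.   -1.84]
-1.57 1.2 [-0.43  0.53  0.02  1.06  0.   -2.21]
```

```bash
python3 - <<'E'
from h import *
def snap(n):
    p=np.array(bot.read_position());R=rot(); im=bot.camera('wrist'); cv2.imwrite(f'pics/{n}.png',im[:,:,::-1]); np.savez(f'pics/{n}.npz',p=p,R=R)
bot.move_pose([0.56,0.0,0.33],quat(Rdown(-0.02))); snap('j1')
bot.move_pose([0.56,-0.08,0.33],quat(Rdown(-0.02))); snap('j2')
bot.move_pose([0.49,0.27,0.24],quat(Rdown(-0.1))); snap('a1')
print(bot.read_clock())
E
```

```text
4.8
```

View pics/j1.png

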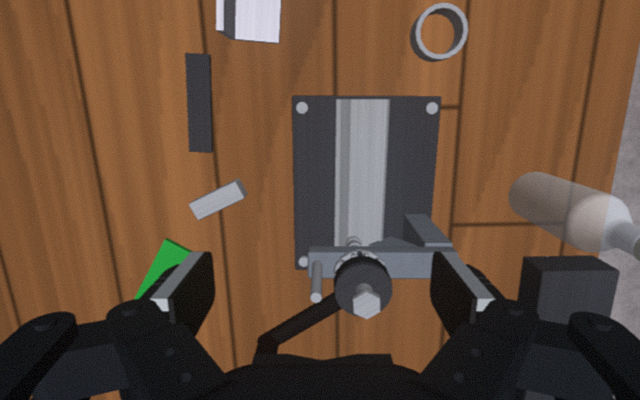

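View pics/j2.png

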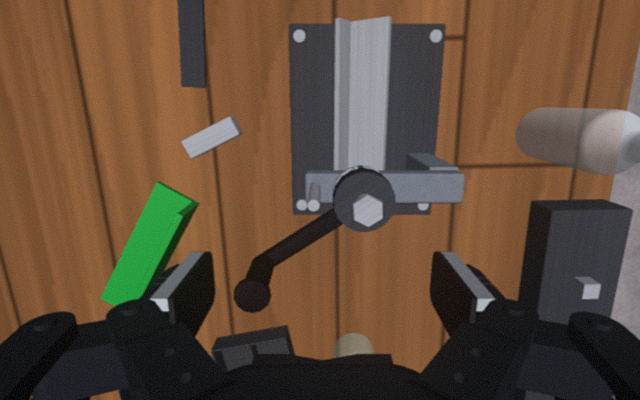

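View pics/a1.png

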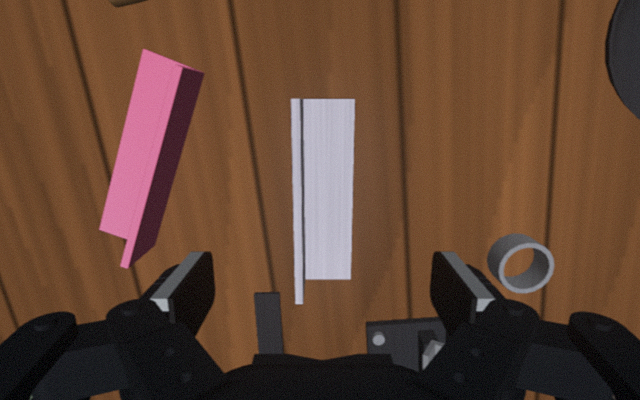

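```bash
python3 - <<'E'
from h import *
im=cv2.imread('pics/j2.png'); cv2.imwrite('pics/j2z.png',cv2.resize(im[10:320,230:470],None,fx=1.9*1,fy=1.9,interpolation=cv2.INTER_CUBIC))
im=cv2.imread('pics/j1.png'); cv2.imwrite('pics/j1z.png',cv2.resize(im[85:330,280:460],None,fx=2.4,fy=2.4,interpolation=cv2.INTER_CUBIC))
d=np.load('pics/a1.npz');K,E=wristcam(d['p'],d['R'])
for uv,h in [((292,99),.06),((301.5,99),.06),((295,303),.06),((303,303),.06),((355,99),.008),((351,279),.008)]: print(uv,ray(uv,K,E,h).round(4))
d=np.load('pics/j2.npz');K,E=wristcam(d['p'],d['R'])
for uv,h in [((367,211),.207),((252,295),.235),((299,35),.01),((436,36),.01),((302,205),.01),((423,206),.01)]: print(uv,ray(uv,K,E,h).round(4))
E
```

```text
(292, 99) [0.4714 0.3384 0.06  ]
(301.5, 99) [0.4796 0.3376 0.06  ]
(295, 303) [0.4503 0.1415 0.06  ]
(303, 303) [0.4583 0.1407 0.06  ]
(355, 99) [0.5302 0.3328 0.008 ]
(351, 279) [0.5104 0.1347 0.008 ]
(367, 211) [ 0.5939 -0.0979  0.207 ]
(252, 295) [ 0.5067 -0.1521  0.235 ]
(299, 35) [0.5352 0.0608 0.01  ]
(436, 36) [0.6976 0.0563 0.01  ]
(302, 205) [ 0.5314 -0.1488  0.01  ]
(423, 206) [ 0.6929 -0.1536  0.01  ]
```

View pics/j2z.png

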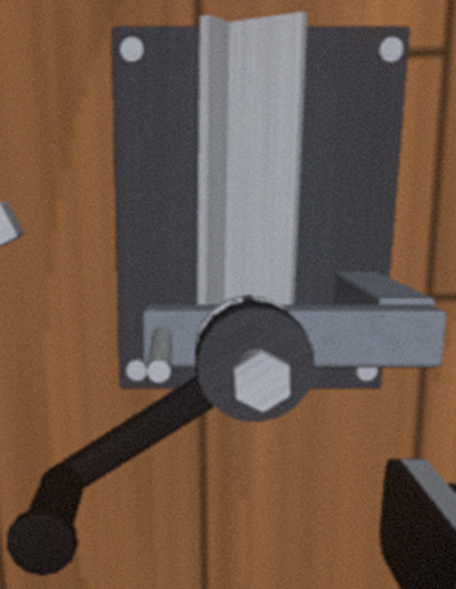

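View pics/j1z.png

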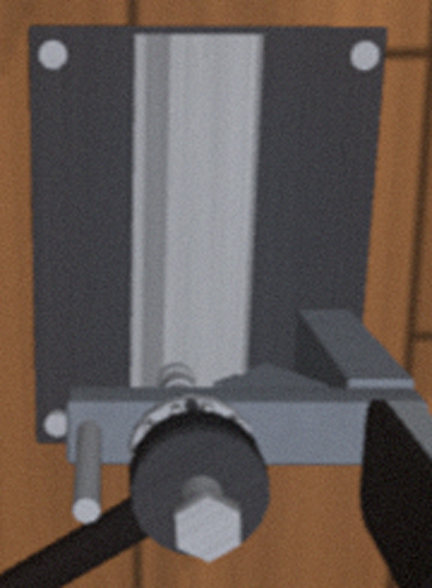

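```bash
python3 - <<'E'
from h import *
for n,pts in [('j2',[((350,21.6),.045),((349.2,170.5),.045),((367.5,210),.207),((252,295),.235),((313.5,205.5),.2)]),('j1',[((350,98.8),.045),((347.9,245.4),.045),((367,304),.207),((316,297.5),.2)])]:
  d=np.load(f'pics/{n}.npz');K,E=wristcam(d['p'],d['R'])
  for uv,h in pts: print(n,uv,ray(uv,K,E,h).round(4))
d1=np.load('pics/j1.npz');d2=np.load('pics/j2.npz')
a=wristcam(d1['p'],d1['R']);b=wristcam(d2['p'],d2['R'])
print(tri([((367,304),*a),((367.5,210),*b)]),tri([((316,297.5),*a),((313.5,205.5),*b)]))
E
```

```text
j2 (350, 21.6) [0.5931 0.0673 0.045 ]
j2 (349.2, 170.5) [ 0.5919 -0.0967  0.045 ]
j2 (367.5, 210) [ 0.5943 -0.0971  0.207 ]
j2 (252, 295) [ 0.5067 -0.1521  0.235 ]
j2 (313.5, 205.5) [ 0.5526 -0.0947  0.2   ]
j1 (350, 98.8) [0.5928 0.0678 0.045 ]
j1 (347.9, 245.4) [ 0.5904 -0.1121  0.045 ]
j1 (367, 304) [ 0.595  -0.0971  0.207 ]
j1 (316, 297.5) [ 0.5527 -0.0944  0.2   ]
[ 0.59465673 -0.09712295  0.20698835] [ 0.55265382 -0.09489348  0.19923859]
```

```bash
cat >> h.py <<'E'
th=-0.018
axis=np.array([0.594,-0.097,0.])
_c,_s=np.cos(th),np.sin(th)
J=np.array([[_c,-_s,0],[_s,_c,0],[0,0,1]])
_a=np.radians(35)
zc=J@[-np.sin(_a),0,np.cos(_a)]; xc=J@[np.cos(_a),0,np.sin(_a)]; yc=J[:,1]
home=axis+0.08*yc; home[2]=.045
Rp=np.c_[xc,-zc,np.cross(xc,-zc)]
def snap(n,cam='wrist'):
    p=np.array(bot.read_position());R=rot(); im=bot.camera(cam); cv2.imwrite(f'pics/{n}.png',im[:,:,::-1]); np.savez(f'pics/{n}.npz',p=p,R=R)
def st(): print('t',bot.read_clock(),'p',np.round(bot.read_position(),4),'F',np.round(bot.read_ft_force(),2),'w',round(bot.read_gripper_width(),3))
E
python3 - <<'E'
from h import *
ya=-0.103
x=np.array([np.cos(ya),np.sin(ya),0]);y=np.array([-np.sin(ya),np.cos(ya),0])
g=np.array([0.4607,0.240,0])+.004*x+.010*y
R=Rdown(ya)
bot.set_gripper(0.45)
bot.move_pose((g+[0,0,.11]).tolist(),quat(R))
print(bot.move_linear((g+[0,0,.028]).tolist(),speed=.1,until_force=8)); st()
bot.set_gripper(0.0,grasp_force=80); st()
bot.move_linear((g+[0,0,.16]).tolist(),speed=.15); st()
snap('g1'); snap('g1s','scene')
E
```

```text
False
t 6.8917 p [0.4664 0.2498 0.0287] F [-0.55 -0.45 -0.1 ] w 0.453
t 7.275 p [0.4659 0.2498 0.0288] F [-1.53 -0.88  4.99] w 0.082
t 8.3083 p [0.4648 0.2492 0.1588] F [-0.07 -0.89 -4.51] w 0.078
```

View pics/g1.png

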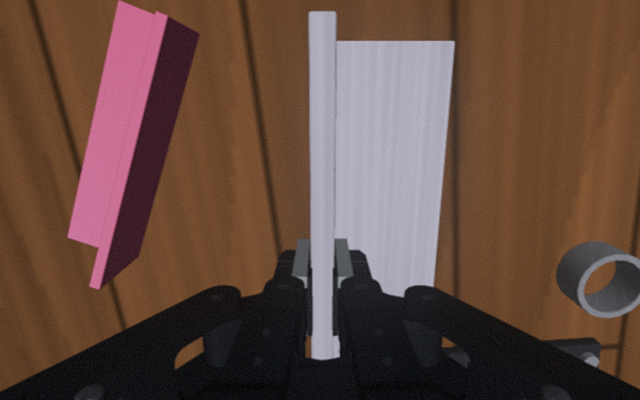

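View pics/g1s.png

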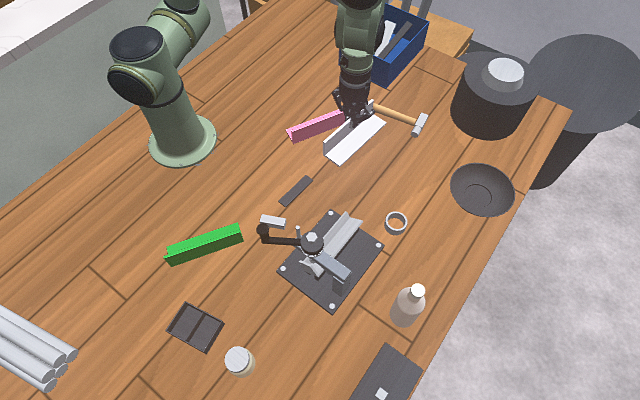

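The angle is gripped squarely, with the upright leg between the pads at about (322,270). Next is the tilted pose above the V.

```bash
python3 - <<'E'
from h import *
t=home+yc*(.058+.010)+zc*.028+xc*.004
up=t+[0,0,.07]
bot.move_pose((up+[-.02,.02,.05]).tolist(),quat(Rp))
bot.move_linear(up.tolist(),speed=.12); st()
print(bot.move_linear((t+[0,0,.012]).tolist(),speed=.1,until_force=6)); st()
snap('p1'); snap('p1s','scene'); snap('p1t','top')
E
```

```text
t 9.8583 p [0.5841 0.0519 0.14  ] F [-0.1  -0.25 -5.11] w 0.078
False
t 10.5917 p [0.5846 0.0513 0.0831] F [ 0.27  0.72 -4.58] w 0.078
```

View pics/p1.png

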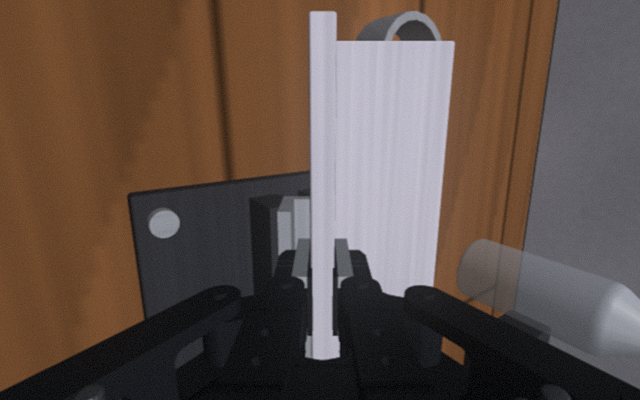

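View pics/p1s.png

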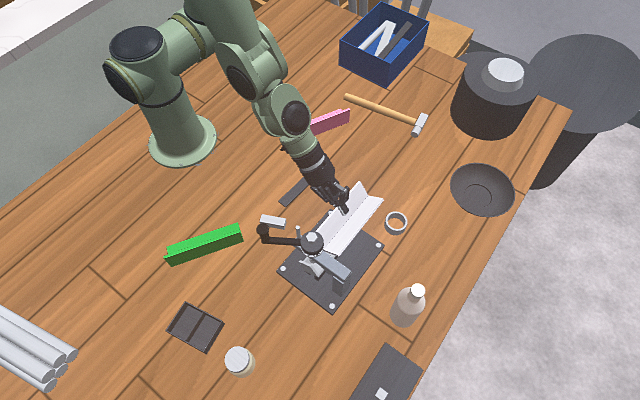

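```bash
python3 - <<'E'
from h import *
t=home+yc*(.058+.010)+zc*.028+xc*.004
st()
print(bot.move_linear((t-[0,0,.008]).tolist(),speed=.03,until_force=5)); st(); print((np.array(bot.read_position())-t).round(4))
snap('p2'); snap('p2s','scene')
E
```

```text
t 10.7417 p [0.5848 0.0512 0.0835] F [-0.22  0.62 -5.02] w 0.082
True
t 11.1583 p [0.5842 0.0512 0.0736] F [-2.29 -0.17  5.52] w 0.083
[0.0003 0.     0.0033]
```

View pics/p2.png

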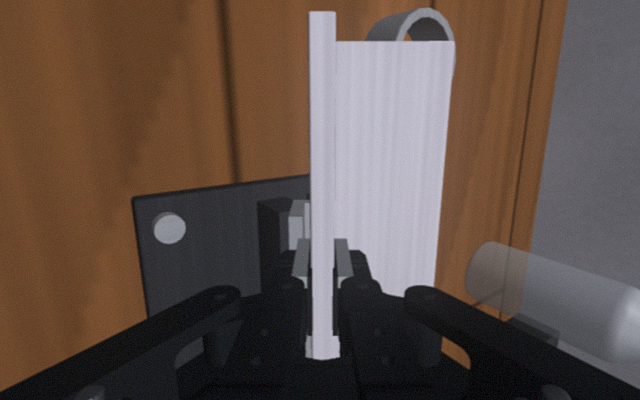

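```bash
python3 - <<'E'
from h import *
bot.set_gripper(0.25); bot.wait(.3); st()
snap('p3'); snap('p3s','scene');
im=cv2.imread('pics/p3s.png'); cv2.imwrite('pics/p3sz.png',cv2.resize(im[160:320,240:420],None,fx=3.5,fy=3.5,interpolation=cv2.INTER_CUBIC))
E
```

```text
t 11.85 p [0.5818 0.0514 0.0716] F [-0.09 -0.32  0.28] w 0.249
```

View pics/p3.png

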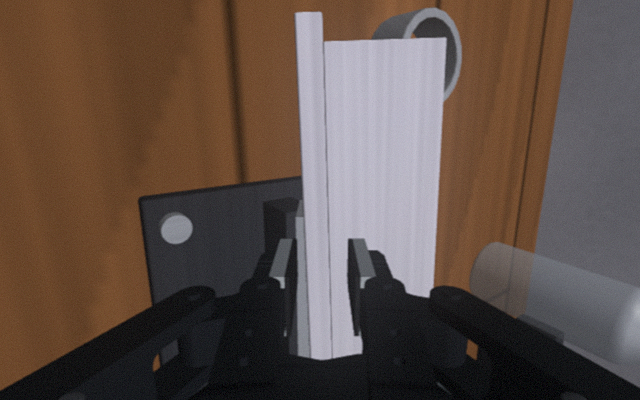

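View pics/p3sz.png

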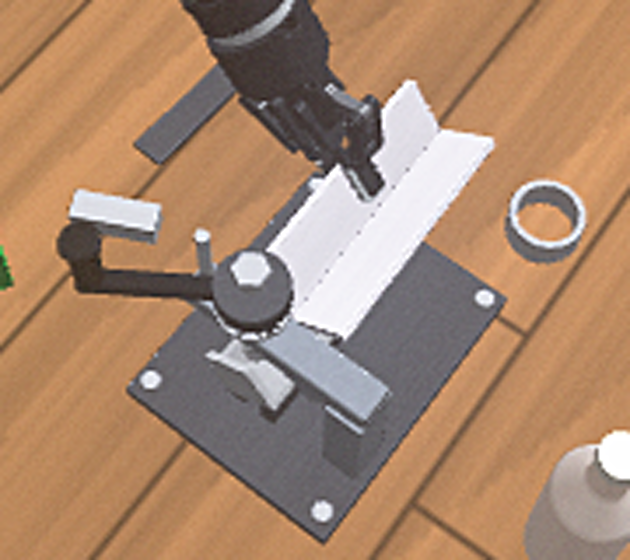

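```bash
python3 - <<'E'
from h import *
p=np.array(bot.read_position())
bot.move_linear((p+zc*.07).tolist(),speed=.15)
bot.move_pose([0.56,0.08,0.30],quat(Rdown(-.018))); bot.wait(.2)
st(); snap('q1');snap('q1t','top')
im=cv2.imread('pics/q1.png'); cv2.imwrite('pics/q1z.png',cv2.resize(im[20:330,230:470],None,fx=1.9,fy=1.9,interpolation=cv2.INTER_CUBIC))
E
```

```text
t 14.0417 p [0.5595 0.0799 0.2991] F [ 1.1  -0.79  0.01] w 0.25
```

View pics/q1.png

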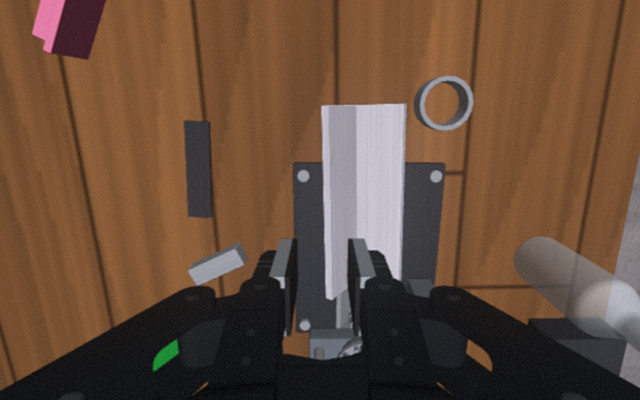

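View pics/q1z.png

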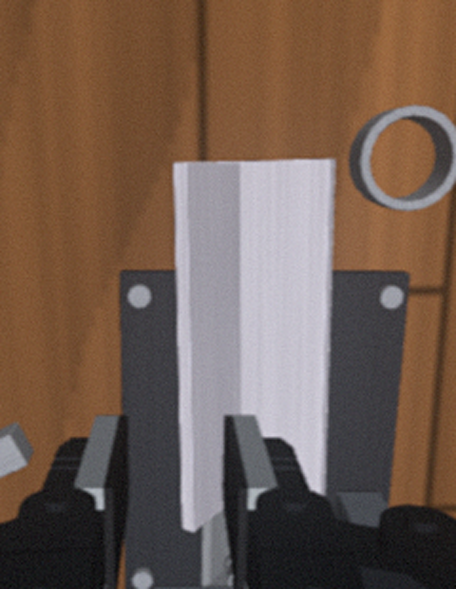

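```bash
python3 - <<'E'
from h import *
d=np.load('pics/q1.npz');K,E=wristcam(d['p'],d['R'])
print(home,zc,xc)
for uv,h in [((321.6,105.3),.0941),((325.8,299),.0941),((406.3,103.2),.079),((401.6,278),.079),((356.8,104.5),.0565),((356.5,230),.0565)]:
    q=ray(uv,K,E,h); print(uv,q.round(4),'jig',(J.T@(q-home)).round(4))
print('expected near outer',(J.T@(60e-3*zc)),'far outer',J.T@(60e-3*xc),'inner',J.T@(8e-3*(zc+xc)))
for b in [(139,296),(391,296)]:
    q=ray((b[0]/1.9+230,b[1]/1.9+20),K,E,.01);print(q.round(4))
for k in (-.04,.158): print([proj(home+yc*k+v,K,E).round(1) for v in (.06*zc,.06*xc,.06*xc+.008*zc,.008*(xc+zc))])
E
```

```text
[ 0.59543992 -0.01701296  0.045     ] [-0.57348352  0.01032382  0.81915204] [ 0.81901935 -0.01474394  0.57357644]
(321.6, 105.3) [0.5596 0.141  0.0941] jig [-0.0386  0.1573  0.0491]
(325.8, 299) [ 0.5604 -0.0617  0.0941] jig [-0.0342 -0.0453  0.0491]
(406.3, 103.2) [0.6421 0.1413 0.079 ] jig [0.0438 0.1591 0.034 ]
(401.6, 278) [ 0.6448 -0.0461  0.079 ] jig [ 0.0499 -0.0282  0.034 ]
(356.8, 104.5) [0.596  0.1407 0.0565] jig [-0.0023  0.1577  0.0115]
(356.5, 230) [0.5966 0.0029 0.0565] jig [0.0008 0.02   0.0115]
expected near outer [-3.44145862e-02  2.04364773e-20  4.91491227e-02] far outer [ 4.91491227e-02 -2.00372897e-20  3.44145862e-02] inner [1.96460486e-03 2.03815035e-20 1.11418278e-02]
[0.5354 0.0571 0.01  ]
[0.6971 0.0543 0.01  ]
[array([325.6, 294.6]), array([400.4, 287.8]), array([397.5, 290.8]), array([356.2, 277.9])]
[array([326.1, 104.6]), array([411.9, 104.4]), array([408.7, 104.5]), array([360.9, 104.2])]
```

```bash
python3 - <<'E'
from h import *
d=np.load('pics/j1.npz');K,E=wristcam(d['p'],d['R'])
f=lambda u,v:(280+u/2.4,85+v/2.4)
for n,a,b,h in [('near',(133,33),(131,385),.063),('far',(264,35),(247,378),.0708),('valley',(169,33),(164,385),.045),('base near',(29,28),(38,441),.006),('base far',(386,28),(363,310),.006)]:
    A=ray(f(*a),K,E,h);B=ray(f(*b),K,E,h);v=A-B;print(n,A.round(4),B.round(4),'yaw',round(float(-v[0]/v[1]),4))
# base edges in q1
d=np.load('pics/q1.npz');K,E=wristcam(d['p'],d['R'])
f=lambda u,v:(230+u/1.9,20+v/1.9)
for n,a,b,h in [('base near',(120,270),(123,400),.006),('base far',(408,270),(389,505),.006),('base end',(120,270),(408,270),.006),('angle end',(174,162),(335,158),.085)]:
    A=ray(f(*a),K,E,h);B=ray(f(*b),K,E,h);v=A-B;print(n,A.round(4),B.round(4),'yaw',round(float(-v[0]/v[1]),4),round(float(v[1]/v[0]),4))
E
```

```text
near [0.5754 0.0681 0.063 ] [ 0.5729 -0.1044  0.063 ] yaw -0.0148
far [0.6338 0.0661 0.0708] [ 0.6304 -0.0984  0.0708] yaw -0.0212
valley [0.5932 0.0679 0.045 ] [ 0.5909 -0.1122  0.045 ] yaw -0.0129
base near [0.5235 0.0719 0.006 ] [ 0.5194 -0.1624  0.006 ] yaw -0.0173
base far [0.7088 0.0685 0.006 ] [ 0.7061 -0.085   0.006 ] yaw -0.0181
base near [0.5235 0.0735 0.006 ] [ 0.5221 -0.015   0.006 ] yaw -0.0159 62.7895
base far [0.7082 0.0702 0.006 ] [ 0.7065 -0.0967  0.006 ] yaw -0.0103 97.383
base end [0.5235 0.0735 0.006 ] [0.7082 0.0702 0.006 ] yaw 55.918 -0.0179
angle end [0.5596 0.1409 0.085 ] [0.6407 0.1414 0.085 ] yaw -166.9708 0.006
```

```bash
sed -i 's/^home=.*/home=axis+0.08*yc; home[2]=.045; home[0]=.5925/; s/^th=.*/th=-0.017/; s/^axis=.*/axis=np.array([0.593,-0.097,0.])/' h.py; python3 - <<'E'
from h import *
t=home+yc*(.058+.010)+zc*.029+xc*.004
bot.move_pose((t+zc*.08).tolist(),quat(Rp))
print(bot.move_linear(t.tolist(),speed=.08,until_force=8)); st()
bot.set_gripper(0.0,grasp_force=30); bot.wait(.2); st()
print((np.array(bot.read_position())-t).round(4))
print(bot.move_linear((t-[0,0,.006]).tolist(),speed=.03,until_force=8)); st()
print((np.array(bot.read_position())-t).round(4))
bot.set_gripper(0.2); bot.wait(.2); st();snap('r1')
E
```

```text
False
t 16.5583 p [0.5803 0.0512 0.0713] F [-0.15  0.58  0.67] w 0.251
t 17.025 p [0.5801 0.0513 0.0714] F [-5.36 -0.36  6.45] w 0.085
[-0.0002  0.0001  0.0004]
True
t 17.2333 p [0.5808 0.0514 0.0701] F [ 1.02 -1.15  1.5 ] w 0.088
[ 0.0005  0.0002 -0.001 ]
t 17.6917 p [0.5797 0.0515 0.0693] F [-0.26  0.44  0.38] w 0.197
```

View pics/r1.png

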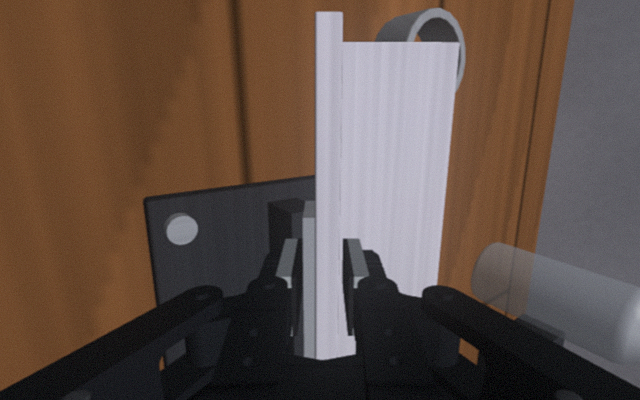

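```bash
python3 - <<'E'
from h import *
t=np.array(bot.read_position())+xc*.0015
bot.move_linear(t.tolist(),speed=.05)
bot.set_gripper(0.0,grasp_force=25); bot.wait(.1); st()
print(bot.move_linear((t-yc*.066).tolist(),speed=.05,until_force=12)); st()
d=np.array(bot.read_position())-t; print((J.T@d).round(4))
snap('s1'); snap('s1s','scene')
im=cv2.imread('pics/s1s.png'); cv2.imwrite('pics/s1sz.png',cv2.resize(im[160:320,240:420],None,fx=3.5,fy=3.5,interpolation=cv2.INTER_CUBIC))
E
```

```text
t 18.3167 p [0.5809 0.0515 0.0701] F [-1.4   0.39  1.72] w 0.088
True
t 19.425 p [ 0.5796 -0.0064  0.0701] F [-0.24  1.89  3.02] w 0.09
[-0.0004 -0.0578 -0.    ]
```

View pics/s1.png

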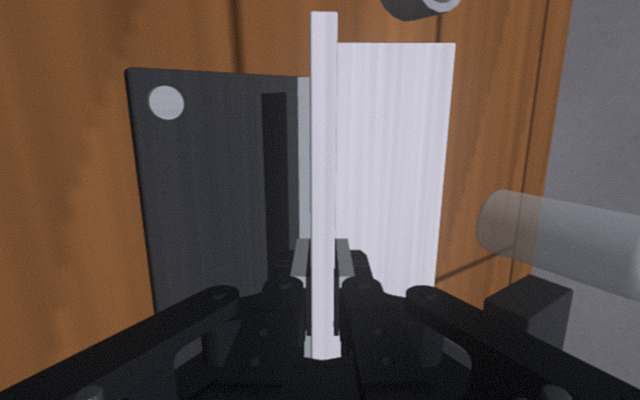

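View pics/s1sz.png

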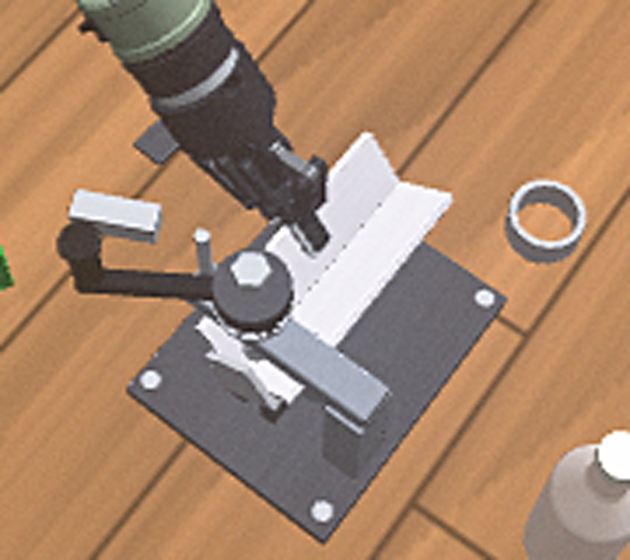

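```bash
python3 - <<'E'
from h import *
bot.set_gripper(0.22); bot.wait(.2)
p=np.array(bot.read_position())
bot.move_linear((p+zc*.08).tolist(),speed=.2)
bot.move_pose([0.56,0.03,0.30],quat(Rdown(-.018))); bot.wait(.2)
st(); snap('u1')
im=cv2.imread('pics/u1.png'); cv2.imwrite('pics/u1z.png',cv2.resize(im[20:330,230:470],None,fx=1.9,fy=1.9,interpolation=cv2.INTER_CUBIC))
E
```

```text
t 22.0 p [0.5595 0.0298 0.2991] F [-0.15  0.25  0.17] w 0.217
```

View pics/u1z.png

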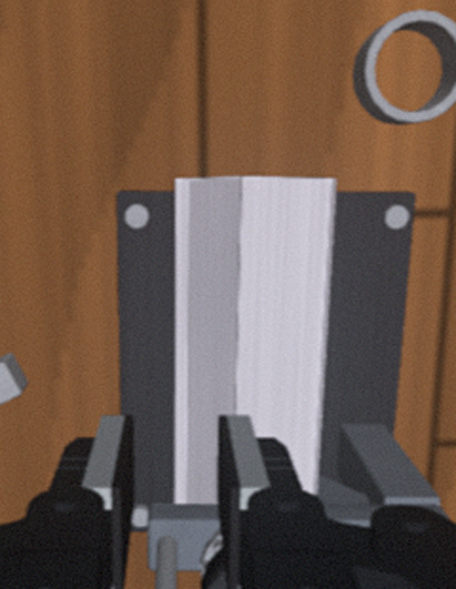

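```bash
python3 - <<'E'
from h import *
d=np.load('pics/u1.npz');K,E=wristcam(d['p'],d['R'])
f=lambda u,v:(230+u/1.9,20+v/1.9)
print(home)
for n,a,b,h in [('near',(175,179),(174,500),.0941),('far',(336,179),(318.5,480),.079),('inner',(241,177),(235,410),.056),('basenear',(117,191),(122,410),.006)]:
    A=ray(f(*a),K,E,h);B=ray(f(*b),K,E,h);v=A-B;print(n,(J.T@(A-home)).round(4),(J.T@(B-home)).round(4),'yaw',round(float(-v[0]/v[1]),4))
E
```

```text
[ 0.5925     -0.01701156  0.045     ]
near [-0.0342  0.0993  0.0491] [-0.035  -0.0763  0.0491] yaw -0.0215
far [0.0489 0.0987 0.034 ] [ 0.0488 -0.0717  0.034 ] yaw -0.0172
inner [0.002 0.099 0.011] [ 0.0016 -0.0372  0.011 ] yaw -0.0198
basenear [-0.0705  0.089  -0.039 ] [-0.0704 -0.0563 -0.039 ] yaw -0.0168
```

```bash
cat >> h.py <<'E'
a0=np.pi+0.572; ax2=np.array([0.593,-0.0965])
def hp(k,r=.105): return ax2+r*np.array([np.cos(a0+k),np.sin(a0+k)])
def HR(k): return Rdown(a0+k+np.pi/2)
E
python3 - <<'E'
from h import *
h=hp(0); print(h)
bot.set_gripper(0.6)
bot.move_pose([*h,.30],quat(HR(0))); bot.wait(.2)
st(); snap('l1')
d=np.load('pics/l1.npz');K,E=wristcam(d['p'],d['R'])
print(proj([*h,.235],K,E),proj([*ax2,.209],K,E))
E
```

```text
[ 0.5047139  -0.15333805]
t 23.4583 p [ 0.5052 -0.1521  0.3   ] F [0.35 0.12 0.2 ] w 0.603
[323.11868966 214.19854615] [323.66849795  33.64020465]
```

View pics/l1.png

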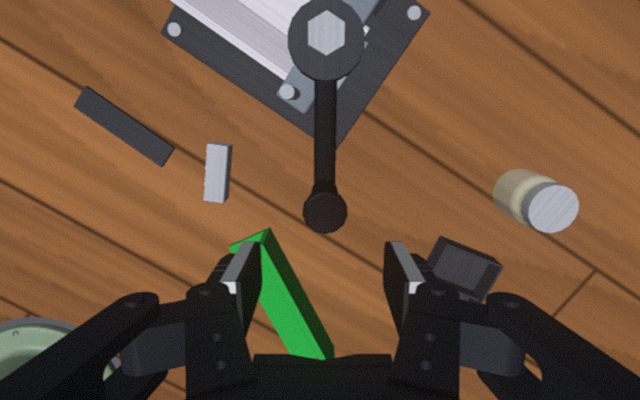

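The handle cap is at (325,212) and the nut at (326,33). Both are within about 1 mm of my prediction, so I'll descend and grip.

```bash
python3 - <<'E'
from h import *
h=hp(0)
print(bot.move_linear([*h,.189],speed=.1,until_force=8)); st()
bot.set_gripper(0.0,grasp_force=60); st(); snap('l2')
p=np.array(bot.read_position())
print(bot.move_linear([p[0],p[1],p[2]+.0125],speed=.04)); bot.wait(.2); st()
snap('l3')
E
```

```text
False
t 24.7667 p [ 0.5052 -0.1535  0.1896] F [ 0.81 -0.34  0.4 ] w 0.601
t 25.1417 p [ 0.5049 -0.1536  0.1893] F [-0.43 -0.26  0.19] w 0.267
False
t 25.8583 p [ 0.5055 -0.1525  0.2007] F [ 6.    2.65 -9.05] w 0.269
```

View pics/l3.png

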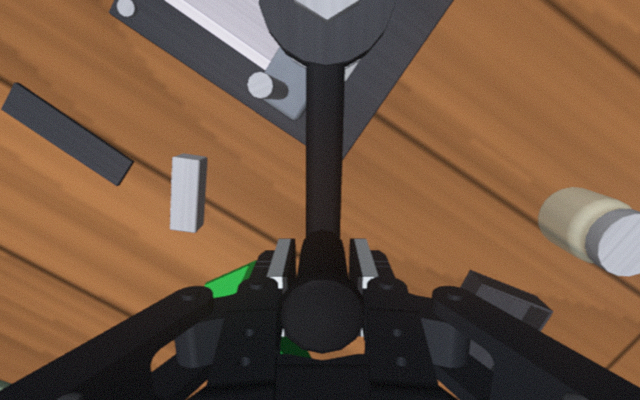

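```bash
cat >> h.py <<'E'
def arc(k0,k1,z,n=None,speed=.08,fl=None):
    n=n or max(1,int(np.ceil(abs(k1-k0)/.13)))
    for k in np.linspace(k0,k1,n+1)[1:]:
        r=bot.move_linear([*hp(k),z],speed=speed,rotation=quat(HR(k)),until_force=fl)
        if r: print('force stop',k); return k
    return k1
E
python3 - <<'E'
from h import *
arc(0,.26,.2025,2); st()
arc(.26,1.047,.2025); bot.wait(.2); st()
p=np.array(bot.read_position())[:2]-ax2; print(np.arctan2(p[1],p[0])%(2*np.pi)-a0, np.hypot(*p))
snap('m1'); snap('m1t','top')
im=cv2.imread('pics/m1t.png'); cv2.imwrite('pics/m1tz.png',cv2.resize(im[110:260,290:450],None,fx=3.5,fy=3.5,interpolation=cv2.INTER_CUBIC))
E
```

```text
t 26.5417 p [ 0.5225 -0.173   0.201 ] F [ 4.17  3.08 -9.97] w 0.267
t 28.8417 p [ 0.5974 -0.2013  0.2024] F [  0.91   2.76 -10.59] w 0.263
1.040744128271645 0.10487817589826381
```

View pics/m1.png

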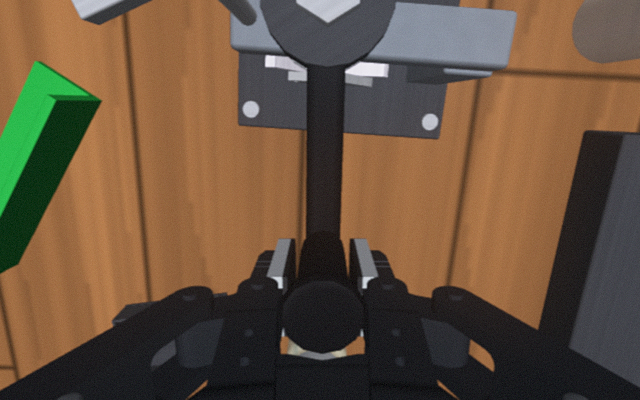

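View pics/m1tz.png

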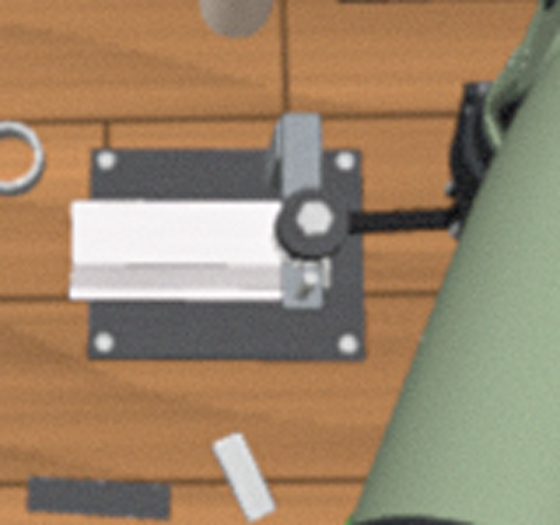

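```bash
python3 - <<'E'
from h import *
h=hp(1.047)
print(bot.move_linear([*h,.189],speed=.04,until_force=16)); bot.wait(.2); st()
snap('m2')
E
```

```text
False
t 29.6333 p [ 0.5986 -0.2025  0.19  ] F [-0.01 -4.    0.67] w 0.266
```

```bash
python3 - <<'E'
from h import *
def rep():
    p=np.array(bot.read_position())[:2]-ax2; k=np.arctan2(p[1],p[0])%(2*np.pi)-a0
    F=np.array(bot.read_ft_force()); a=a0+k
    print('k',round(k,3),'r',round(np.hypot(*p),4),'z',round(bot.read_position()[2],4),'Ft',round(-F[0]*np.sin(a)+F[1]*np.cos(a),2),'Fr',round(F[0]*np.cos(a)+F[1]*np.sin(a),2),'Fz',round(F[2],2))
rep()
ks=[1.047,.9,.75,.6,.45,.3]
for a,b in zip(ks,ks[1:]):
    r=arc(a,b,.189,2,speed=.06,fl=20); rep()
    if r!=b: break
bot.wait(.1); rep(); snap('n1')
print(bot.read_clock())
E
```

```text
k 1.051 r 0.1062 z 0.19 Ft -1.28 Fr 4.78 Fz 2.0
k 0.909 r 0.1059 z 0.1899 Ft 1.13 Fr 5.21 Fz 2.08
k 0.759 r 0.1057 z 0.1899 Ft 1.19 Fr 5.41 Fz 2.27
k 0.608 r 0.1055 z 0.1898 Ft 1.48 Fr 4.82 Fz 3.63
k 0.456 r 0.1053 z 0.1896 Ft 2.87 Fr 4.67 Fz 2.74
k 0.306 r 0.1051 z 0.1895 Ft 1.01 Fr 4.07 Fz 4.24
k 0.306 r 0.1052 z 0.1894 Ft 1.93 Fr 4.97 Fz 4.67
32.65
```

View pics/n1.png

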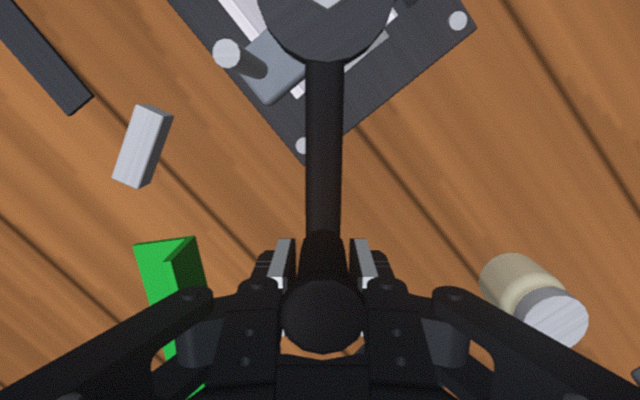

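```bash
python3 - <<'E'
from h import *
def rep():
    p=np.array(bot.read_position())[:2]-ax2; k=np.arctan2(p[1],p[0])%(2*np.pi)-a0
    F=np.array(bot.read_ft_force()); a=a0+k
    print('k',round(k,3),'r',round(np.hypot(*p),4),'z',round(bot.read_position()[2],4),'Ft',round(-F[0]*np.sin(a)+F[1]*np.cos(a),2),'Fr',round(F[0]*np.cos(a)+F[1]*np.sin(a),2),'Fz',round(F[2],2))
ks=[.3,.2,.1,0,-.05,-.1]
for a,b in zip(ks,ks[1:]):
    r=arc(a,b,.189,1,speed=.05,fl=20); rep()
    if r!=b: break
bot.wait(.2); rep(); snap('n2')
snap('n2s','scene')
im=cv2.imread('pics/n2s.png'); cv2.imwrite('pics/n2sz.png',cv2.resize(im[160:320,240:420],None,fx=3.5,fy=3.5,interpolation=cv2.INTER_CUBIC))
E
```

```text
k 0.206 r 0.105 z 0.1894 Ft 2.32 Fr 5.27 Fz 3.48
k 0.105 r 0.105 z 0.1893 Ft 2.83 Fr 4.53 Fz 4.73
k 0.004 r 0.1049 z 0.1892 Ft 2.17 Fr 3.86 Fz 4.23
k -0.046 r 0.1049 z 0.1892 Ft 3.0 Fr 4.38 Fz 4.22
k -0.097 r 0.1049 z 0.1891 Ft 3.49 Fr 3.26 Fz 3.31
k -0.098 r 0.1049 z 0.189 Ft 2.57 Fr 3.87 Fz 4.22
```

View pics/n2sz.png

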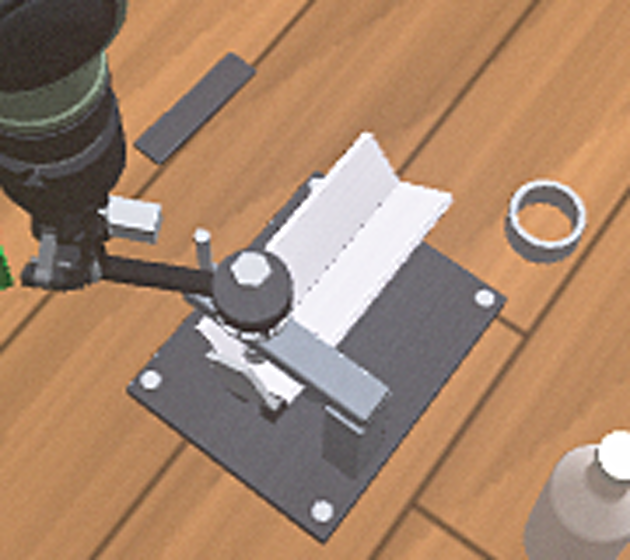

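View pics/n2.png

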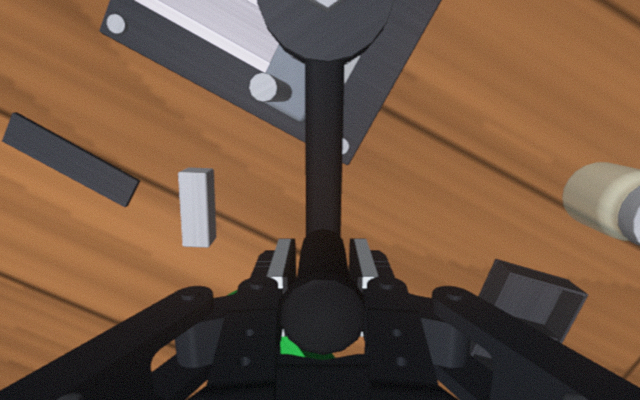

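```bash
python3 - <<'E'
from h import *
bot.set_gripper(0.6); bot.wait(.1); st()
p=np.array(bot.read_position())
bot.move_linear([p[0],p[1],.30],speed=.12); bot.wait(.2); st(); snap('o1')
bot.move_pose([0.56,-0.08,0.33],quat(Rdown(-0.02))); bot.wait(.2); snap('o2'); snap('o2s','scene')
for n,a in [('o2s','j'),('p3s','k')]:
    im=cv2.imread(f'pics/{n}.png'); cv2.imwrite(f'pics/{n}zz.png',cv2.resize(im[205:290,250:370],None,fx=6,fy=6,interpolation=cv2.INTER_CUBIC))
d=np.load('pics/o1.npz');K,E=wristcam(d['p'],d['R'])
print(proj([*hp(-.1),.235],K,E),proj([*ax2,.209],K,E)); print(bot.read_clock())
E
```

```text
t 35.0333 p [ 0.4994 -0.1441  0.1889] F [-0.55  0.66 -1.04] w 0.601
t 36.3083 p [ 0.4991 -0.144   0.2993] F [ 0.12 -0.06  0.02] w 0.6
[323.2545468  212.36623513] [323.32300686  30.85110357]
37.55
```

View pics/o1.png

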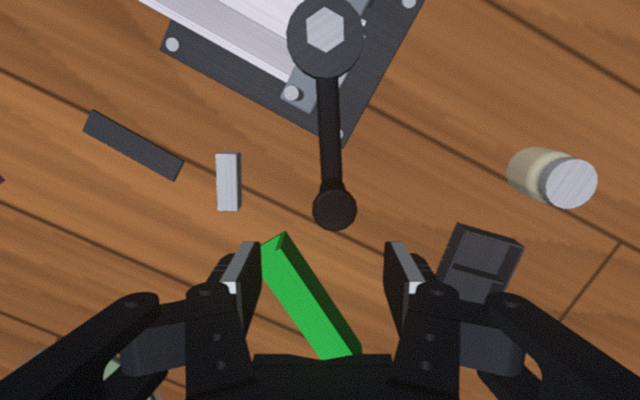

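View pics/o2szz.png

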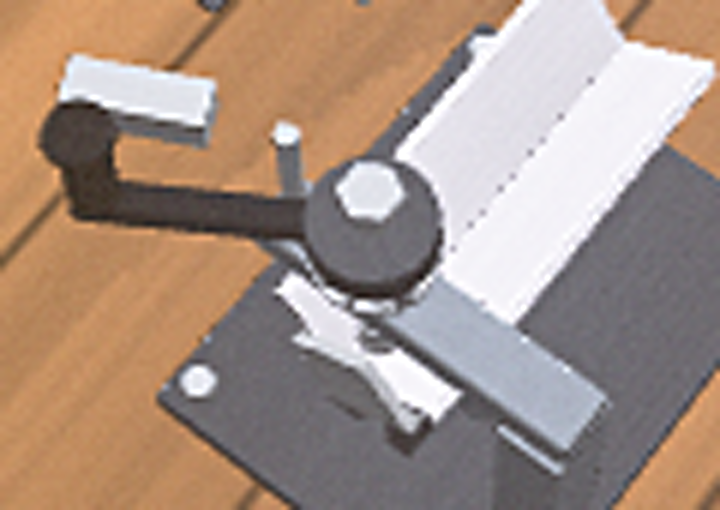

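View pics/p3szz.png

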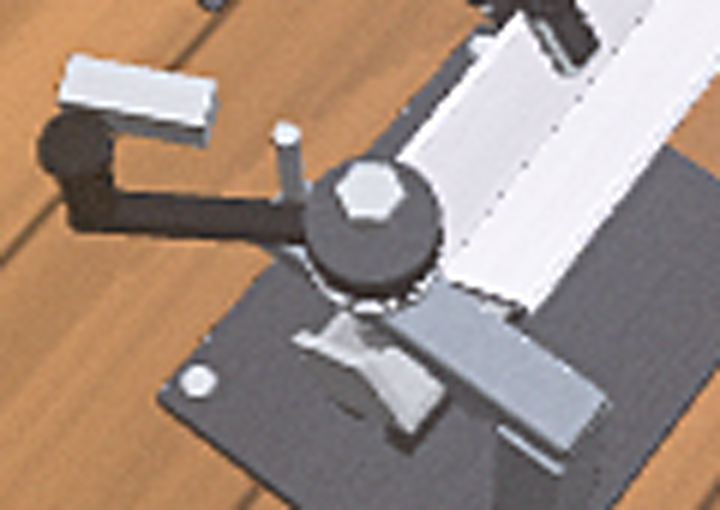

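View pics/o2.png

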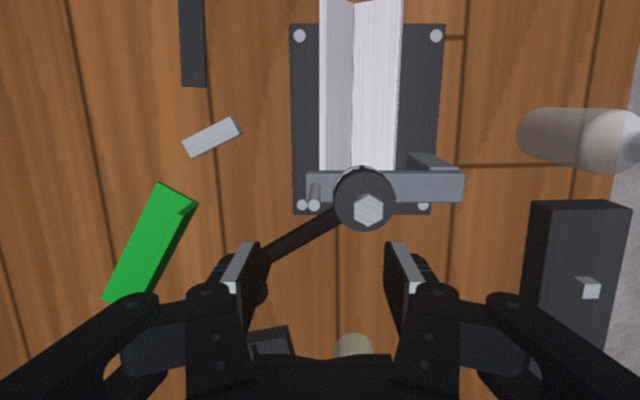

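```bash
python3 - <<'E'
from h import *
He=np.array(bot.calibration('wrist')['hand_eye'])
best=None
for tilt in (15,20,25,30):
  for dist in (.24,.28,.32):
    a=np.radians(tilt)
    x=np.array([-1.,0,0]);y=np.array([0,np.sin(a),-np.cos(a)]);R=np.c_[x,y,np.cross(x,y)]
    v=R@He[:3,2]; cam=np.array([.593,-.10,.075])-v*dist
    p=cam-R@He[:3,3]; q=bot.solve_ik(p.tolist(),quat(R))
    print(tilt,dist,p.round(3),None if q is None else np.round(q,2))
    if tilt==25 and dist==.28: best=(p,R,q)
p,R,q=best
bot.move_pose(p.tolist(),quat(R)); bot.wait(.2); st(); snap('v1')
print(proj([.593,-.097,.065],*wristcam(p,R)))
E
```

```text
15 0.24 [ 0.593 -0.12   0.162] [-0.44  0.55 -0.06  1.08  0.24 -2.03]
15 0.28 [ 0.593 -0.14   0.196] [-0.47  0.53  0.01  1.17  0.23 -2.06]
15 0.32 [ 0.593 -0.16   0.231] [-0.5   0.53  0.09  1.26  0.23 -2.08]
20 0.24 [ 0.593 -0.128  0.16 ] [-0.49  0.59 -0.02  1.13  0.31 -2.09]
20 0.28 [ 0.593 -0.151  0.192] [-0.52  0.58  0.06  1.23  0.3  -2.12]
20 0.32 [ 0.593 -0.174  0.225] [-0.55  0.58  0.14  1.32  0.3  -2.15]
25 0.24 [ 0.593 -0.135  0.157] [-0.53  0.63  0.03  1.2   0.37 -2.15]
25 0.28 [ 0.593 -0.161  0.187] [-0.57  0.63  0.11  1.29  0.36 -2.18]
25 0.32 [ 0.593 -0.186  0.218] [-0.6   0.64  0.2   1.39  0.36 -2.22]
30 0.24 [ 0.593 -0.142  0.153] [-0.57  0.69  0.08  1.26  0.43 -2.21]
30 0.28 [ 0.593 -0.17   0.182] [-0.61  0.69  0.16  1.36  0.42 -2.25]
30 0.32 [ 0.593 -0.198  0.21 ] [-0.64  0.71  0.26  1.46  0.41 -2.28]
t 40.6833 p [ 0.5928 -0.1606  0.1876] F [-0.02 -0.1  -0.75] w 0.602
[321.37650922 192.93056283]
```

View pics/v1.png

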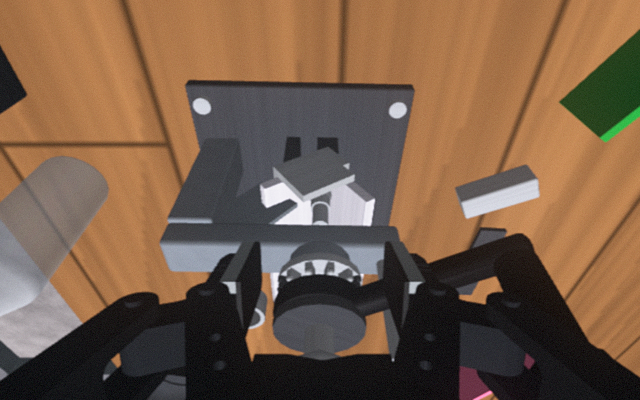

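```bash
python3 - <<'E'
from h import *
im=cv2.imread('pics/v1.png'); cv2.imwrite('pics/v1z.png',cv2.resize(im[130:330,250:400],None,fx=3,fy=3,interpolation=cv2.INTER_CUBIC))
d=np.load('pics/v1.npz');K,E=wristcam(d['p'],d['R'])
for z in (.056,.06,.065,.07,.08,.115): print(z,proj([*axis[:2],z],K,E).round(1))
print('plate top', proj(home-.1*yc+[0,0,.036],K,E), proj([*hp(-.03),.235],K,E))
E
```

```text
0.056 [321.5 185.9]
0.06 [321.5 188.9]
0.065 [321.5 192.8]
0.07 [321.5 196.8]
0.08 [321.5 205.1]
0.115 [321.4 238.2]
plate top [324.42627798 185.50520484] [579.74979412 383.07468888]
```

View pics/v1z.png

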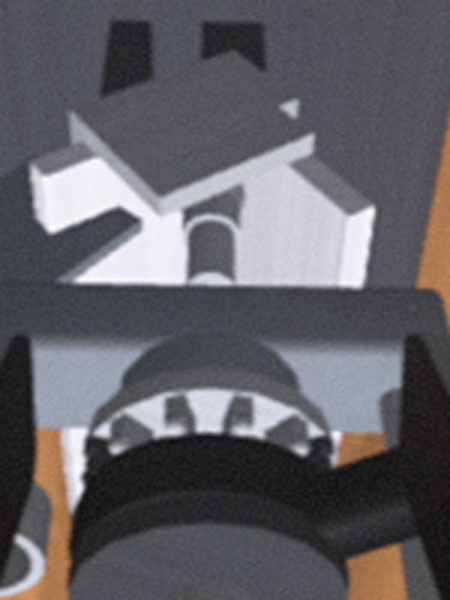

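```bash
python3 - <<'E'
from h import *
p=np.array(bot.read_position());R=rot()
bot.move_linear((p-R[:,1]*.12).tolist(),speed=.2)
bot.move_pose([0.40,0.02,0.36],quat(Rdown(-0.02+0))); bot.wait(.2); st(); snap('w1'); snap('w1t','top'); snap('w1s','scene')
im=cv2.imread('pics/w1s.png'); cv2.imwrite('pics/w1sz.png',cv2.resize(im[205:290,250:370],None,fx=6,fy=6,interpolation=cv2.INTER_CUBIC))
E
```

```text
t 44.7833 p [0.4001 0.0199 0.3599] F [-0.08 -0.92  0.16] w 0.599
```

View pics/w1sz.png

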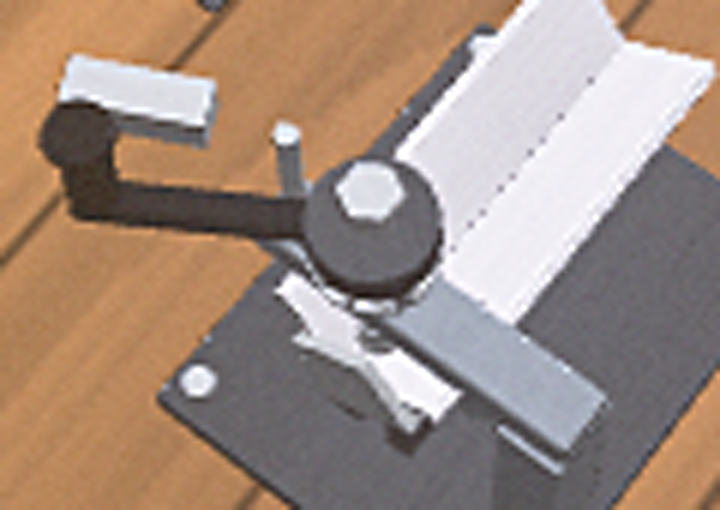

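View pics/w1t.png

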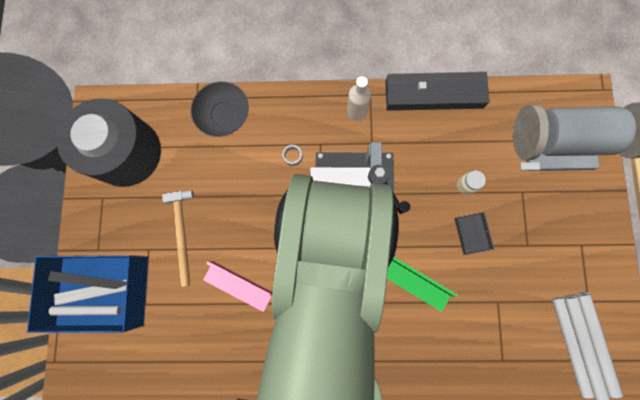

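The final views show nothing has moved since release: the lever is down, the pad is in the corner of the angle, the angle is home, and the bystanders in view have not moved. I'm handing in.

```bash
python3 - <<'E'
from h import *
print(bot.close_job()); print(bot.read_clock())
E
```

```text
the job is handed in; nothing more can be done
None
the job is handed in; nothing more can be done
```

The angle is clamped in the V against the end plate and the job is handed in. It took about 45 s of the 67 s allowed. No verdict was reported.

**Laying the angle in:** On the first try it settled skewed by about 0.02 rad. I regripped it using a corrected position for the V and reseated it. It then slid 58 mm until it met the end plate, about the distance expected. The wrist picture afterwards put its edges within about 1 mm of nested and home, with its length parallel to the V within about 0.005 rad.

**Clamping:** I lifted the lever about 11–12 mm, swung it back about 1.04 rad (two notches) and let it drop in. I then turned it clockwise to 0.1 rad past where it started. When I let go, it came back about 0.07 rad, which fits the play in the teeth.

**Last checks:**
- **Spindle:** I estimate the clamp spindle at 1.0 rad or more, worked out from the lever angles because it cannot be read directly.
- **Lever and pad:** The pictures show the lever hub at its original height and the pad down in the corner of the angle.
- **Bystanders:** In the last top view the hammer, collar, jar and tray are where they were. The arm hid the offcut and the stub there; earlier pictures show them in place.
- **Less certain:** The pad force was not measured. The handle force while tightening was only 1–3.5 N, lower than the 5 N given.

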